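Pack vacuum flanges alternately in the cradle

TASK

Finish the row of three vacuum flanges in the blue packing cradle so that they lie alternately neck up, neck down, neck up, with their rims overlapping: the neck-down flange goes next to the one already in the cradle, then the loose neck-up one. Close the row up until the flanges touch and all three lie flat and wholly inside the cradle; do not turn any flange over, and leave the other things on the bench alone.

Things in the scene. Friction and masses are not known exactly. Their poses are not given: they have to be found in the camera images.
- cradle: Blue metal cradle screwed to the bench: floorless channel, rails 32 mm high, 8 mm thick, 98 mm apart inside, 258 mm from end stop to open mouth, then flaring out for 28 mm more. Flanges slide in on the bench top. Origin: on the bench, middle of the stop's inner face; y along the channel away from the mouth (mouth at y = -258 mm), x across, z up. Closed row: axes 46, 123, 200 mm from the stop.
- flange_home_center (a point): Aluminium flange, 38 mm high: round rim 92 mm across, 12 mm thick, neck 62 mm across, 26 mm long; 46 mm bore right through; 210 to 340 g. This one lies rim down, neck up, inside the cradle near the end stop, loose. Point: on the axis, 19 mm above the underside; z up.
- flange_down_center (a point): Aluminium flange, 38 mm high: round rim 92 mm across, 12 mm thick, neck 62 mm across, 26 mm long; 46 mm bore right through; 210 to 340 g. This one stands on its neck, rim up (rim from 26 to 38 mm above the bench), thin black seal ring on top; starts loose outside the cradle's mouth. Its rim passes over a neck-up flange's rim until rims meet necks, axes 77 mm apart. Point: on the axis, 19 mm above the underside; z up.
- flange_up_center (a point): Aluminium flange, 38 mm high: round rim 92 mm across, 12 mm thick, neck 62 mm across, 26 mm long; 46 mm bore right through; 210 to 340 g. This one lies rim down, neck up; it starts loose on the bench outside the cradle, beyond its mouth. Point: on the axis, 19 mm above the underside; z up.
- beaker_100_center (a point): Bystander, not to be disturbed. Small clear beaker, 59 mm across, 70 mm high; the point is its centre.
- media_front2_center (a point): Bystander, not to be disturbed. Small clear bottle with a blue cap, 56 mm across, 105 mm high; the point is its centre.
Mind the look-alikes: they are no part of the job. Leave any green look-alike of the part that bears flange_down_center alone.

How it is judged:
At the end, for the whole second after the job is handed in: From the stop: neck-up, neck-down, neck-up flange; neighbours' axes at most 83 mm apart, the last axis at most 212 mm from the stop, every axis within 12 mm of the channel's middle line, every flange flat on the bench (tilt under 0.08 rad, centre 14 to 24 mm high), the right way up (x of flange_home_center in the frame of cradle between -0.012 and 0.012 m and angle between each of flange_home_center, flange_down_center, flange_up_center's own z axis and vertical below 0.08 rad and height (world z) of flange_home_center between 0.014 and 0.024 m and x of flange_down_center in the frame of cradle between -0.012 and 0.012 m and height (world z) of flange_down_center between 0.014 and 0.024 m and x of flange_up_center in the frame of cradle between -0.012 and 0.012 m and height (world z) of flange_up_center between 0.014 and 0.024 m and horizontal distance between flange_home_center and flange_down_center below 0.083 m and horizontal distance between flange_down_center and flange_up_center below 0.083 m and y of flange_up_center in the frame of cradle above -0.212 m); the robot touches nothing.
It fails at once if a flange is tipped over (angle between any of flange_home_center, flange_down_center, flange_up_center's own z axis and vertical above 0.7 rad).
It fails at once if a bystander (beaker, bottle) is moved more than 30 mm (distance of any of beaker_100_center, media_front2_center from where it was at the start of the episode above 0.03 m).
It also fails if it takes over 61 s, if anything falls off the work surface, if the arm or the gripper's body presses on something with over 40 N, if the wrist force passes 120 N, or if a joint passes its speed limit or range.

ROBOT

A 6-joint arm with a two-finger parallel gripper is mounted at the origin on a cart in front of the work surface, level with it; the furniture and walls round the work are solid. World frame = base frame: x ahead of the robot, y to its left, z up, the work surface at z = 0. Lengths are in m, angles in rad, forces in N, time in s.
With the tool pointing down it reaches from about 0.35 to 0.975 m from the base axis. Payload 4.9 kg.
Tool frame: the origin (TCP) lies on the mounting face of the last link; the fingertips stand 173 mm ahead of it and the grasp point (between the pads) lies 155 mm ahead of it; z points along the fingers, y is the direction in which the jaws open and shut (so a half turn about z gives the same grasp; the last joint's range is limited). The gripper opens to 85 mm and grips with 20 to 120 N. Pads are 22 mm wide; open, the fingers measure 114 mm over their backs; the gripper's body (76 mm by 85 mm) begins 54 mm behind the grasp point. The pads swing forward as they close: fully open they stand 13 mm farther back than shut.
Start: joints at [1.075, 0.053, 1.613, -0, 1.476, -0.119], TCP at [0.23, 0.581, 0.405] pointing down, gripper open.
Joint ranges: [-3.01, 3.01], [-1.01, 2.22], [0.06, 2.58], [-1.02, 4.17], [0.09, 2.62], [-3.14, 3.14]. Speed limits (rad/s): [2.57, 2.57, 3.14, 3.14, 3.14, 3.14].

INTERFACE

Orientations are given as a rotation vector (axis times angle).
In Python, from station import ctrl gives the robot as it stands. The module is installed in compiled form; this text tells all that it offers.
- The arm moves only by the tool jog_arm, never from a script. Its argument "steps" is a list of rows, each a list of 2 entries, a list of its own where there are three numbers: the shift along the tool's x, y, z in cm, then the turn, a rotation vector about the tool's x, y, z in degrees. In form: [[[tx, ty, tz], [rx, ry, rz]], ...]. A call has 1 to 8 rows; each row shifts and turns the pose as measured when the row begins, along the tool's axes as they then stand; what a row does not reach is not made up. A row lasts 1/10 s, in which the tool goes at most 50 mm and 8.59 degrees, less where a joint would pass 70% of its speed; a pose out of reach is approached as far as the arm can. A call is refused whole if a number of a shift passes 5 or a number of a turn 8.59, either way. A call with a gripper value outside its range is refused whole. "fingers" is the gripper command: -1 is shut, 1 is fully open, values between are in proportion, set as the call begins (left out, the last holds). The fingers move at their own pace and stop on an object; "grip_force" is the grip in N (left out, the last holds). Time passes only in rows, so rows that do not move let the fingers close. It gives the time, the measured TCP pose, the force and the opening at its end, in the units of the state.
- ctrl.get_obs(): the state, without advancing time (a new reading comes with each control period).
- ctrl.get_image(name): name is "scene" or "top" or "wrist"; returns the picture (384x512x3 uint8, red, green, blue); there is no depth.
- ctrl.camera_info(name): a dict with "K" (3x3 intrinsics, pixels), "camera_from_world" (4x4, takes a point from world to camera coordinates). Camera axes: x right, y up, looking along -z (the intrinsics and any distortion apply to the point x, -y, -z); pixel columns grow to the right and rows downward; lengths in m; the calibration is good to about 2 mm. A picture is of the moment at which its call begins: read the wrist's pose just before it. camera_info takes no time and is no camera call; for the wrist camera it gives the pose at the moment of the call.
- ctrl.finish_job(): hands the job in, once; it reports no verdict.
The state is a dict: "t": time; "q": joint angles; "dq": joint speeds; "effort": joint torques, N m; "tool_pos": TCP position; "tool_rot": TCP orientation; "contact_force": force on the tool from outside, world axes, zero at the start; "wrist_torque": the same for the moment, N m; "opening": finger opening in m.
Only numpy, scipy, OpenCV 4.12 (cv2) and the standard library are available. Lean on these libraries where they do the work, as an engineer would, in place of code of your own. Each camera call takes 0.05 s, during which the arm holds its last target.

## Working session

There is one attempt and no reset: what is moved stays moved. The work goes in short steps, Python scripts to look and compute and a tool call to move; the robot and the scene stay as the last step left them, time stands still between calls to the robot, and variables do not carry over. Pictures are saved under pics/ and viewed, and the job is handed in when it is done.

Besides the shell and the picture viewer there is one more tool, called after "Call:" by a JSON object that holds its "op" and its "data". jog_arm: Moves the arm, as the interface text tells. Its arguments: {"type":"object","properties":{"steps":{"type":"array","items":{"type":"array"}},"fingers":{"type":"number"},"grip_force":{"type":"number"}},"required":["steps"]}

```bash
mkdir -p pics; python3 - <<'E'
from station import ctrl
import cv2
o=ctrl.get_obs()
for k in o: print(k,o[k])
for n in ["scene","top"]:
    im=ctrl.get_image(n); cv2.imwrite(f"pics/{n}0.png",cv2.resize(im[:,:,::-1],(800,600),interpolation=cv2.INTER_CUBIC))
    print(n,ctrl.camera_info(n))
E
```

```text
t 0.0
q [ 1.07503361e+00  5.33175342e-02  1.61429151e+00 -7.35032501e-06
  1.47598477e+00 -1.18981504e-01]
dq [-7.57139938e-05 -7.70115605e-04 -1.70630159e-06 -2.05337603e-04
 -2.94706725e-03  1.19924214e-03]
effort [ 3.37196516e-04 -3.93702078e+01 -3.70169020e+01 -1.85159447e-04
  7.23552250e-03  2.66456126e-06]
tool_pos [0.22981467 0.58092087 0.40348853]
tool_rot [-5.88238444e-01 -3.08541908e+00  2.99899647e-03]
contact_force [-0.35173563 -0.22485735 -0.44319291]
wrist_torque [0.03360891 0.02036749 0.01334344]
opening 0.08507822661007804
scene {'K': array([[364.1369199 ,   0.        , 247.78016559],
       [  0.        , 364.1369199 , 195.91486411],
       [  0.        ,   0.        ,   1.        ]]), 'camera_from_world': array([[ 0.80268347, -0.59622855,  0.01451764, -0.43321778],
       [ 0.30014724,  0.4248739 ,  0.85404555, -0.23198449],
       [-0.51537451, -0.68117082,  0.51999561, -0.69353688],
       [ 0.        ,  0.        ,  0.        ,  1.        ]])}
top {'K': array([[462.81470002,   0.        , 250.82958769],
       [  0.        , 462.81470002, 191.06832769],
       [  0.        ,   0.        ,   1.        ]]), 'camera_from_world': array([[ 0.02030563, -0.99978882, -0.003162  ,  0.0286466 ],
       [ 0.99037955,  0.01968133,  0.13697079, -0.55556955],
       [-0.13687963, -0.00591286,  0.99057004, -0.98940434],
       [ 0.        ,  0.        ,  0.        ,  1.        ]])}
```

View pics/scene0.png

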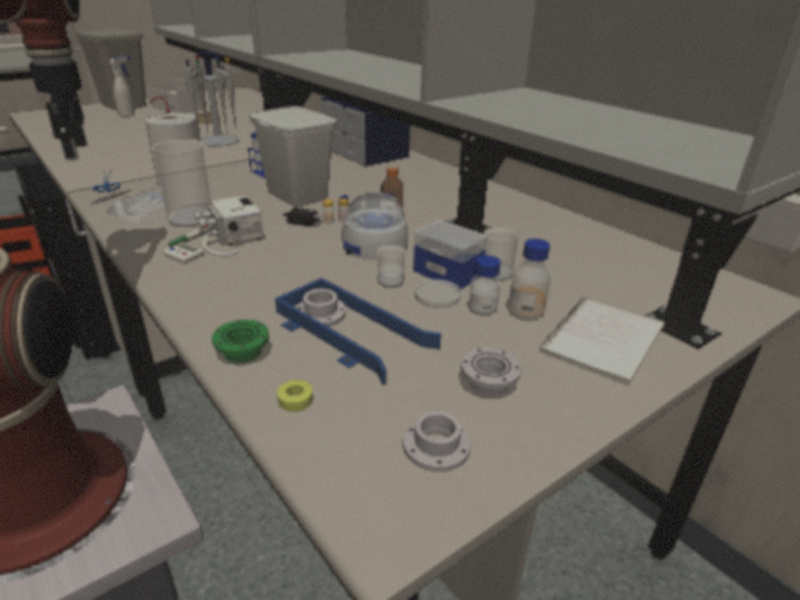

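View pics/top0.png

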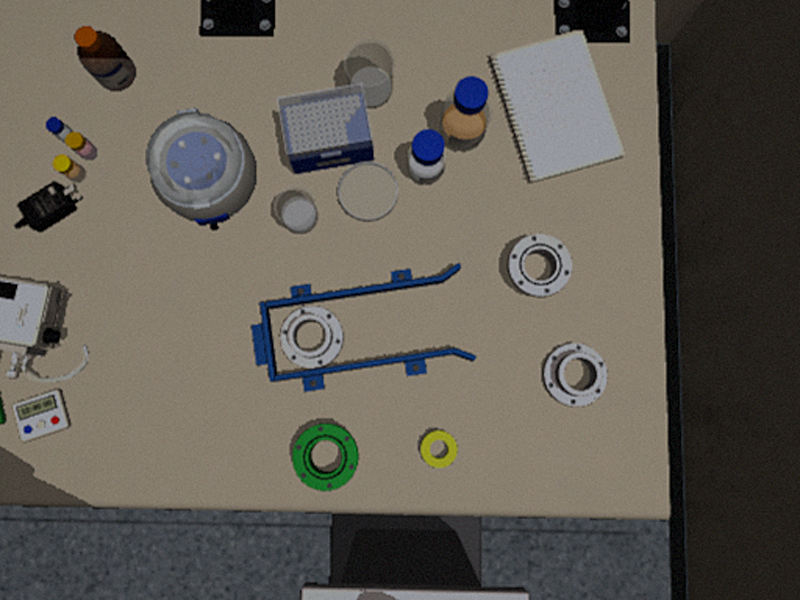

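Candidates for the wanted flanges in the top view (800x600): (540,265) is the neck-down one with a dark ring on its rim, (575,375) is neck-up, (311,336) is the home one in the cradle, and (325,455) is the green look-alike, which I leave alone. Next I'll check the choice in a close crop.

```bash
cat > h.py <<'E'
import numpy as np, cv2
from station import ctrl
def unproj(name,u,v,z,info=None):
    c=info or ctrl.camera_info(name);K=c["K"];T=c["camera_from_world"]
    d=np.array([(u-K[0,2])/K[0,0],-(v-K[1,2])/K[1,1],-1.0])
    R=T[:3,:3];o=-R.T@T[:3,3];w=R.T@d
    return o+w*(z-o[2])/w[2]
def proj(name,P,info=None):
    c=info or ctrl.camera_info(name);K=c["K"];T=c["camera_from_world"]
    p=T[:3,:3]@np.array(P,float)+T[:3,3]
    return np.array([K[0,2]+K[0,0]*p[0]/-p[2],K[1,2]+K[1,1]*(-p[1])/-p[2]])
def circ(c,r,z,n=60):
    return [(c[0]+r*np.cos(a),c[1]+r*np.sin(a),z) for a in np.linspace(0,2*np.pi,n)]
E
python3 - <<'E'
from h import *
im=ctrl.get_image("top")
cv2.imwrite("pics/top_raw.png",im[:,:,::-1])
c=im[140:270,310:405,::-1]
cv2.imwrite("pics/cropA.png",cv2.resize(c,None,fx=6,fy=6,interpolation=cv2.INTER_CUBIC)[:600])
c=im[155:260,150:320,::-1]
cv2.imwrite("pics/cropB.png",cv2.resize(c,None,fx=4.6,fy=4.6,interpolation=cv2.INTER_CUBIC))
E
```

```text
(no output)
```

View pics/cropA.png

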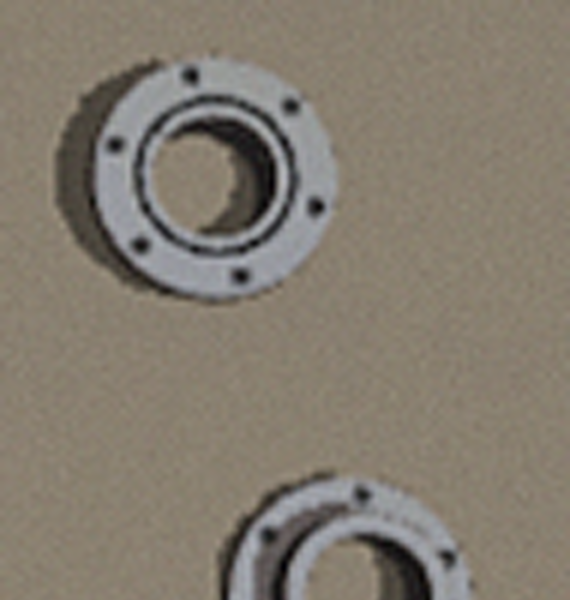

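View pics/cropB.png

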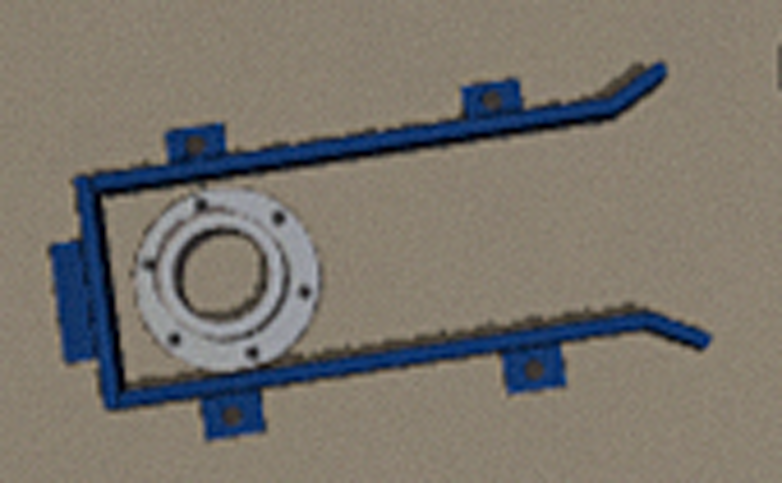

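```bash
cat >> h.py <<'E'
def cr(u,v,s,x0,y0): return ((u+.5)/s-.5+x0,(v+.5)/s-.5+y0)
E
python3 - <<'E'
from h import *
im=cv2.imread("pics/top_raw.png")
# blue mask for the cradle
hsv=cv2.cvtColor(im,cv2.COLOR_BGR2HSV)
m=cv2.inRange(hsv,(100,120,20),(125,255,255)); 
mm=np.zeros_like(m); mm[155:260,150:320]=m[155:260,150:320]
from scipy.optimize import minimize
info=ctrl.camera_info("top")
def model(p,S=4):
    x,y,th=p
    ex=np.array([np.cos(th),np.sin(th)]);ey=np.array([-ex[1],ex[0]])
    out=np.zeros((384*S,512*S),np.uint8)
    def box(a,b,c,d):
        pts=[]
        for z in (0,.032):
            for (u,v) in ((a,c),(b,c),(b,d),(a,d)):
                w=np.array([x,y])+u*ex+v*ey
                pts.append(proj("top",(w[0],w[1],z),info))
        h=cv2.convexHull(((np.array(pts)+.5)*S).astype(np.int32)); cv2.fillPoly(out,[h],255)
    box(-.057,.057,0,.008); box(-.057,-.049,-.258,.0); box(.049,.057,-.258,0)
    return cv2.resize(out,(512,384),interpolation=cv2.INTER_AREA)
soft=cv2.GaussianBlur(mm,(0,0),1).astype(float)
def cost(p): return np.abs(cv2.GaussianBlur(model(p),(0,0),1).astype(float)-soft).sum()/255
a=unproj("top",*cr(97,290,4.6,150,155),.032)
best=None
for th in (0.0,-.12,.12):
    for s in range(2):
        x0=[a[0],a[1],th]
        r=minimize(cost,x0,method="Nelder-Mead",options=dict(initial_simplex=[x0,[a[0]+.01,a[1],th],[a[0],a[1]+.01,th],[a[0],a[1],th+.05]],xatol=1e-5,fatol=.05))
        if best is None or r.fun<best.fun: best=r
print(best.x,best.fun,mm.sum()/255)
p=best.x; np.save("cradle.npy",p)
# flanges: fit from bright grey mask overlay
F={"down":unproj("top",*cr(215,178,6,310,140),.038,info),"home":None}
print(F)
S=4
big=cv2.resize(im,None,fx=S,fy=S,interpolation=cv2.INTER_CUBIC)
e=cv2.Canny(model(p),50,150); 
cont,_=cv2.findContours((cv2.resize(model(p),None,fx=S,fy=S)>128).astype(np.uint8),cv2.RETR_LIST,cv2.CHAIN_APPROX_NONE)
cv2.drawContours(big,cont,-1,(0,255,255),1)
cv2.imwrite("pics/ovB.png",big[155*S:260*S,150*S:330*S])
E
```

```text
[0.49292278 0.2167735  0.17079795] 917.0705882352942 1667.0
{'down': array([ 0.60831885, -0.17048382,  0.038     ]), 'home': None}
```

View pics/ovB.png

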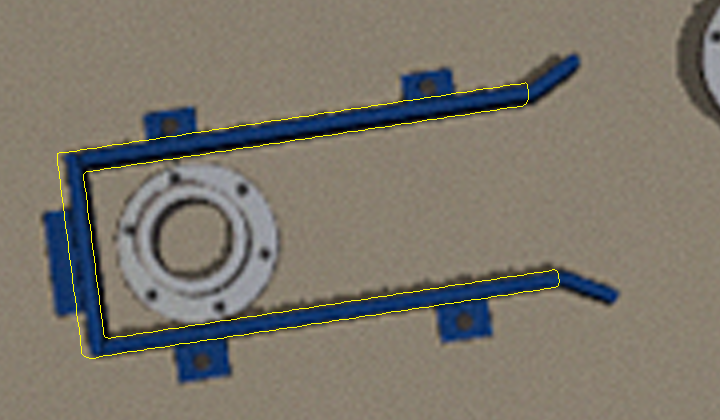

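```bash
cat >> h.py <<'E'
from scipy.spatial.transform import Rotation as Ro
def go(target):
    "tool-frame shift in cm to bring TCP to world target"
    o=ctrl.get_obs();R=Ro.from_rotvec(o["tool_rot"])
    s=R.inv().apply(np.array(target)-o["tool_pos"])*100
    up=R.apply([0,0,1])
    # corrective turn to point straight down
    ax=np.cross(up,[0,0,-1]); t=np.degrees(R.inv().apply(ax))
    print("t %.2f pos %s F %s open %.4f"%(o["t"],np.round(o["tool_pos"],4),np.round(o["contact_force"],1),o["opening"]))
    print("shift cm",np.round(s,2),"norm",round(np.linalg.norm(s),2),"level turn deg",np.round(t,2), "toolx",np.round(R.apply([1,0,0]),3),"tooly",np.round(R.apply([0,1,0]),3))
E
python3 - <<'E'
from h import *
go([.608,-.170,.36])
E
```

```text
t 0.15 pos [0.2298 0.581  0.4037] F [-0.1  1.  -0.1] open 0.0860
shift cm [-62.79 -55.91   4.45] norm 84.19 level turn deg [-0.09 -0.01 -0.  ] toolx [-0.93   0.368  0.   ] tooly [ 0.368  0.93  -0.002]
```

Call:
{"op": "jog_arm", "data": {"steps": [[[-3.6,-3.2,0],[0,0,0]],[[-3.6,-3.2,0],[0,0,0]],[[-3.6,-3.2,0],[0,0,0]],[[-3.6,-3.2,0],[0,0,0]],[[-3.6,-3.2,0],[0,0,0]],[[-3.6,-3.2,0],[0,0,0]],[[-3.6,-3.2,0],[0,0,0]],[[-3.6,-3.2,0],[0,0,0]]], "fingers": -1}}

```text
t: 0.95
tool_pos: [0.4063, 0.2295, 0.4003]
tool_rot: [-0.569, -3.088, 0.007]
contact_force: [0.9, -0.9, 1.3]
opening: 0.0
```

Call:
{"op": "jog_arm", "data": {"steps": [[[-3.6,-3.2,0],[0,0,0]],[[-3.6,-3.2,0],[0,0,0]],[[-3.6,-3.2,0],[0,0,0]],[[-3.6,-3.2,0],[0,0,0]],[[-3.6,-3.2,0],[0,0,0]],[[-3.6,-3.2,0],[0,0,0]],[[-3.6,-3.2,0],[0,0,0]],[[0,0,0],[0,0,0]]]}}

```text
t: 1.75
tool_pos: [0.5651, -0.0879, 0.3992]
tool_rot: [-0.58, -3.086, 0.006]
contact_force: [1.2, 1.1, 0.4]
opening: -0.0003
```

```bash
python3 - <<'E'
from h import *
go([.608,-.170,.36])
info=ctrl.camera_info("wrist")
im=ctrl.get_image("wrist"); cv2.imwrite("pics/w1.png",im[:,:,::-1]); print(info)
E
```

```text
t 1.75 pos [ 0.5651 -0.0879  0.3992] F [1.2 1.1 0.4] open -0.0003
shift cm [-6.98 -6.08  3.94] norm 10.06 level turn deg [-0.23 -0.02 -0.  ] toolx [-0.932  0.363  0.   ] tooly [ 0.363  0.932 -0.004]
{'K': array([[339.41796527,   0.        , 255.81800053],
       [  0.        , 339.41796527, 192.01183304],
       [  0.        ,   0.        ,   1.        ]]), 'camera_from_world': array([[ 0.3628185 ,  0.93184877, -0.00453961, -0.12155476],
       [-0.89372233,  0.34658617, -0.28484807,  0.57110131],
       [-0.26386195,  0.1074053 ,  0.95856193, -0.21503862],
       [ 0.        ,  0.        ,  0.        ,  1.        ]])}
```

View pics/w1.png

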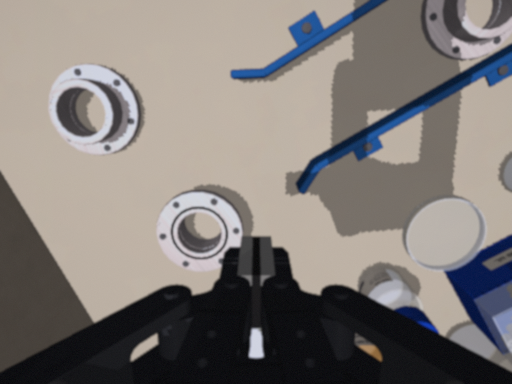

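The wrist view shows the down flange at (201,231) with its black seal ring, the up flange at (92,110), and the cradle mouth at (300,130). I'll measure these from enlarged crops.

```bash
python3 - <<'E'
from h import *
im=cv2.imread("pics/w1.png")
c=im[50:280,40:260]; cv2.imwrite("pics/w1a.png",cv2.resize(c,None,fx=2.6,fy=2.6,interpolation=cv2.INTER_CUBIC))
c=im[0:200,225:512]; cv2.imwrite("pics/w1b.png",cv2.resize(c,None,fx=2.75,fy=2.75,interpolation=cv2.INTER_CUBIC))
E
```

```text
(no output)
```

View pics/w1a.png

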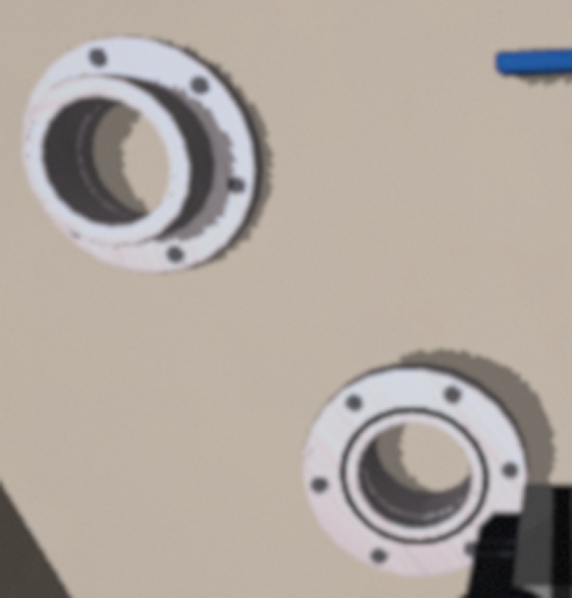

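View pics/w1b.png

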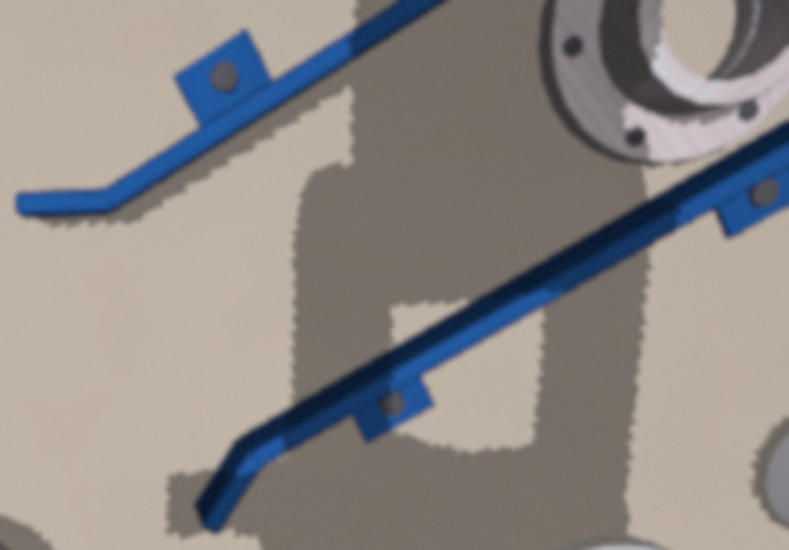

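```bash
python3 - <<'E'
from h import *
T=np.array([[ 0.3628185 ,  0.93184877, -0.00453961, -0.12155476],
       [-0.89372233,  0.34658617, -0.28484807,  0.57110131],
       [-0.26386195,  0.1074053 ,  0.95856193, -0.21503862],[0,0,0,1]])
K=np.array([[339.41796527,0,255.81800053],[0,339.41796527,192.01183304],[0,0,1]])
I=dict(K=K,camera_from_world=T)
print("down",unproj("",*cr(414,475,2.6,40,50),.038,I))
print("up",unproj("",*cr(106.5,160.5,2.6,40,50),.038,I))
L=[unproj("",*cr(u,v,2.75,225,0),0,I) for u,v in((112,212),(445,1))]
Rr=[unproj("",*cr(u,v,2.75,225,0),0,I) for u,v in((243,440),(789,122))]
for P in(L,Rr):
    d=P[1]-P[0]; print(P, "th",np.arctan2(-d[0],d[1]))
p=np.load("cradle.npy")
ti=ctrl.camera_info("top")
# top view check, using crops
print("down top",unproj("top",*cr(215,178,6,310,140),.038,ti),"home top",unproj("top",*cr(222,276,4.6,150,155),.038,ti))
for uv in ((103,192),(120,385),(606,118),(640,312)): print(unproj("top",*cr(*uv,4.6,150,155),0,ti))
E
```

```text
down [ 0.60834444 -0.17053043  0.038     ]
up [ 0.45403612 -0.22478915  0.038     ]
[array([ 0.48753666, -0.04879859,  0.        ]), array([0.46430108, 0.08534771, 0.        ])] th 0.17150904180141538
[array([ 0.58732683, -0.03068827,  0.        ]), array([0.54782996, 0.1913197 , 0.        ])] th 0.1760653048950605
down top [ 0.60831885 -0.17048382  0.038     ] home top [0.50017578 0.15556576 0.038     ]
[0.54430155 0.22118015 0.        ]
[0.44840696 0.20858137 0.        ]
[ 0.5867801  -0.02997117  0.        ]
[ 0.48964523 -0.04793057  0.        ]
```

Call:
{"op": "jog_arm", "data": {"steps": [[[0,0,2.5],[0,0,-7.8]],[[0,0,2.5],[0,0,-7.8]],[[0,0,2.5],[0,0,-7.8]],[[0,0,2.5],[0,0,-7.8]],[[0,0,0],[0,0,0]]]}}

```text
t: 2.3
tool_pos: [0.5628, -0.0825, 0.2965]
tool_rot: [0.311, -3.124, 0.0]
contact_force: [-0.2, 0.3, -0.8]
opening: -0.0004
```

```bash
cat >> h.py <<'E'
TH=.173;XM=.5225;YS=.128
def cw(x,y):
    "cradle frame (m) -> world xy"
    a,b=XM+x,YS+y
    return np.array([a*np.cos(TH)-b*np.sin(TH),a*np.sin(TH)+b*np.cos(TH)])
def wc(P):
    return np.array([P[0]*np.cos(TH)+P[1]*np.sin(TH)-XM,-P[0]*np.sin(TH)+P[1]*np.cos(TH)-YS])
E
python3 - <<'E'
from h import *
go([.6083,-.1705,.26]); print(ctrl.get_obs()["q"], wc([.6083,-.1705]),wc([.454,-.2248]))
E
```

```text
t 2.30 pos [ 0.5628 -0.0825  0.2965] F [-0.2  0.3 -0.8] open -0.0004
shift cm [-2.74 -9.53  3.64] norm 10.56 level turn deg [ 0.01 -0.13  0.  ] toolx [-0.98  -0.197  0.002] tooly [-0.197  0.98   0.   ]
[-2.76148053e-01  1.18090042e-02  1.84121329e+00 -8.84984014e-04
  1.29071898e+00 -2.04492793e+00] [ 0.04737019 -0.40066666] [-0.11397365 -0.42759517]
```

Call:
{"op": "jog_arm", "data": {"steps": [[[-0.9,-3.2,1.2],[0,0,0.7]],[[-0.9,-3.2,1.2],[0,0,0.7]],[[-0.9,-3.2,1.2],[0,0,0]],[[0,0,0],[0,0,0]]]}}

```text
t: 2.7
tool_pos: [0.6087, -0.1698, 0.2641]
tool_rot: [-0.262, 3.129, -0.001]
contact_force: [-0.4, 0.9, -0.8]
opening: 0.0
```

```bash
python3 - <<'E'
from h import *
go([.6083,-.1705,.186]); print(ctrl.camera_info("wrist"))
im=ctrl.get_image("wrist"); cv2.imwrite("pics/w2.png",im[:,:,::-1])
E
```

```text
t 2.70 pos [ 0.6087 -0.1698  0.2641] F [-0.4  0.9 -0.8] open 0.0000
shift cm [ 0.06 -0.06  7.81] norm 7.81 level turn deg [-0.03  0.09  0.  ] toolx [-0.986 -0.167 -0.002] tooly [-0.167  0.986 -0.001]
{'K': array([[339.41796527,   0.        , 255.81800053],
       [  0.        , 339.41796527, 192.01183304],
       [  0.        ,   0.        ,   1.        ]]), 'camera_from_world': array([[-0.16677668,  0.98599376, -0.00135729,  0.26911146],
       [-0.94460084, -0.16016961, -0.28648726,  0.54542131],
       [-0.28269204, -0.0464973 ,  0.95808309, -0.07972546],
       [ 0.        ,  0.        ,  0.        ,  1.        ]])}
```

View pics/w2.png

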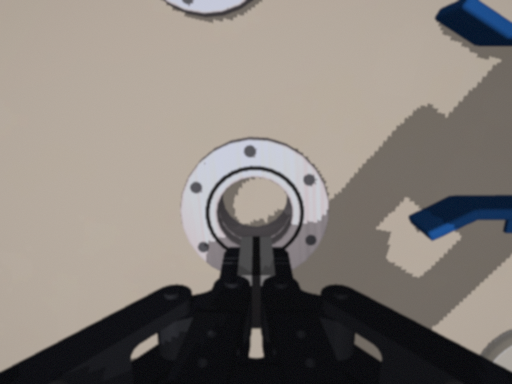

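```bash
python3 - <<'E'
from h import *
i=ctrl.camera_info("wrist")
print(unproj("",254.5,211,.038,i), proj("",(.6083,-.1705,.038),i))
import numpy as np
P=np.array([proj("",p,i) for p in circ((.6083,-.1705),.046,.038)]);print(P.min(0),P.max(0))
E
```

```text
[ 0.60759211 -0.16952248  0.038     ] [252.73641963 211.81866702]
[177.62399225 136.47784687] [327.86746495 278.1055533 ]
```

Ring is centred at about (254,211), in line with the fingers at column 256. Descending into the bore.

Call:
{"op": "jog_arm", "data": {"steps": [[[0.05,-0.05,2.5],[0,0,0]],[[0,0,2.5],[0,0,0]],[[0,0,2.3],[0,0,0]],[[0,0,0],[0,0,0]]]}}

```text
t: 3.15
tool_pos: [0.6102, -0.1649, 0.1985]
tool_rot: [-0.258, 3.119, -0.003]
contact_force: [-0.7, 0.1, 0.7]
opening: -0.0
```

```bash
python3 - <<'E'
from h import *
w=cw(0,-.33); go([*w,.185]); w=cw(0,-.125); go([*w,.185]);
E
```

```text
t 3.15 pos [ 0.6102 -0.1649  0.1985] F [-0.7  0.1  0.7] open -0.0000
shift cm [5.09 6.51 1.27] norm 8.36 level turn deg [-0.18  0.65 -0.  ] toolx [-0.986 -0.164 -0.011] tooly [-0.164  0.986 -0.003]
t 3.15 pos [ 0.6102 -0.1649  0.1985] F [-0.7  0.1  0.7] open -0.0000
shift cm [ 5.26 27.    1.2 ] norm 27.54 level turn deg [-0.18  0.65 -0.  ] toolx [-0.986 -0.164 -0.011] tooly [-0.164  0.986 -0.003]
```

Call:
{"op": "jog_arm", "data": {"steps": [[[0,-0.2,0.7],[0,0.6,0]],[[0,0,0.6],[0,0,0]],[[0,0,0],[0,0,0]]]}}

```text
t: 3.45
tool_pos: [0.612, -0.1653, 0.1898]
tool_rot: [-0.259, 3.125, -0.008]
contact_force: [-0.8, -0.5, 0.2]
opening: 0.0001
```

```bash
python3 - <<'E'
from h import *
w=cw(0,-.33); go([*w,.185]); 
im=ctrl.get_image("wrist"); cv2.imwrite("pics/w3.png",im[:,:,::-1])
E
```

```text
t 3.45 pos [ 0.612  -0.1653  0.1898] F [-0.8 -0.5  0.2] open 0.0001
shift cm [5.25 6.58 0.41] norm 8.42 level turn deg [-0.34  0.3  -0.  ] toolx [-0.986 -0.165 -0.005] tooly [-0.165  0.986 -0.006]
```

View pics/w3.png

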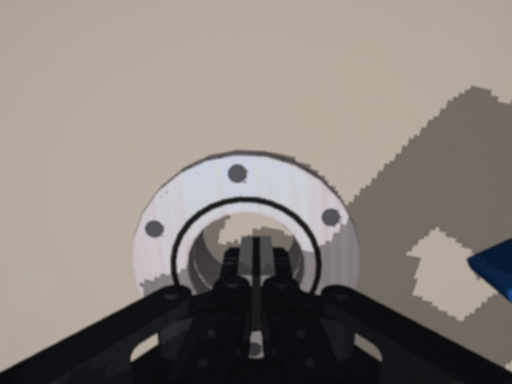

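Call:
{"op": "jog_arm", "data": {"steps": [[[0.9,1.1,0.1],[0,0,0]],[[0.9,1.1,0.1],[0,0,0]],[[0.9,1.1,0.1],[0,0,0]],[[0.9,1.1,0],[0,0,0]],[[0.9,1.1,0],[0,0,0]],[[0.9,1.1,0],[0,0,0]],[[0,0,0],[0,0,0]]]}}

```text
t: 4.2
tool_pos: [0.5475, -0.1081, 0.1922]
tool_rot: [-0.255, 3.112, -0.021]
contact_force: [-0.0, -1.0, -0.6]
opening: -0.0
```

```bash
python3 - <<'E'
from h import *
w=cw(0,-.23); go([*w,.185]); print(wc(ctrl.get_obs()["tool_pos"]))
im=ctrl.get_image("top"); cv2.imwrite("pics/t2.png",cv2.resize(im[120:280,150:400,::-1],None,fx=3.2,fy=3.2,interpolation=cv2.INTER_CUBIC))
E
```

```text
t 4.20 pos [ 0.5475 -0.1081  0.1922] F [-0.  -1.  -0.6] open -0.0000
shift cm [-0.07  9.88  0.57] norm 9.9 level turn deg [-0.85  1.05 -0.  ] toolx [-0.986 -0.163 -0.018] tooly [-0.163  0.987 -0.015]
[-0.00173246 -0.32870397]
```

View pics/t2.png

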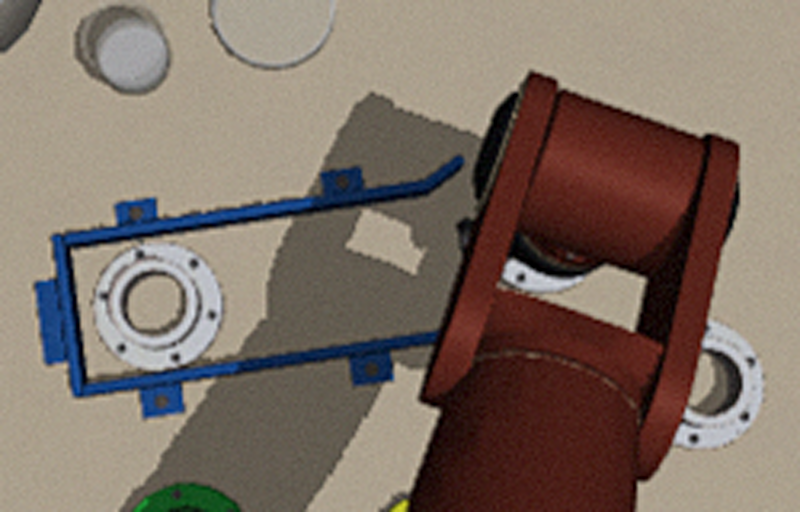

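Call:
{"op": "jog_arm", "data": {"steps": [[[0,1.6,0.2],[-0.4,0.5,0]],[[0,1.6,0.2],[-0.4,0.5,0]],[[0,1.6,0.2],[0,0,0]],[[0,1.6,0.1],[0,0,0]],[[0,1.6,0],[0,0,0]],[[0,1.6,0],[0,0,0]],[[0,0,0],[0,0,0]]]}}

```text
t: 4.95
tool_pos: [0.5368, -0.0108, 0.1907]
tool_rot: [-0.257, 3.12, -0.023]
contact_force: [-1.7, -2.9, 2.5]
opening: 0.0001
```

```bash
python3 - <<'E'
from h import *
w=cw(0,-.117); go([*w,.187]); print(wc(ctrl.get_obs()["tool_pos"]))
im=ctrl.get_image("wrist"); cv2.imwrite("pics/w4.png",im[:,:,::-1])
E
```

```text
t 4.95 pos [ 0.5368 -0.0108  0.1907] F [-1.7 -2.9  2.5] open 0.0001
shift cm [ 0.54 11.41  0.18] norm 11.42 level turn deg [-0.91  0.57 -0.  ] toolx [-0.986 -0.164 -0.01 ] tooly [-0.164  0.986 -0.016]
[ 0.004424   -0.23107069]
```

View pics/w4.png

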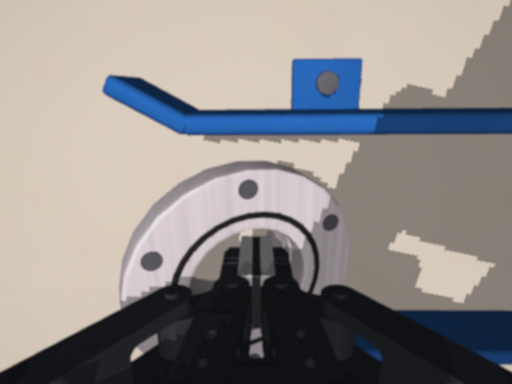

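```bash
python3 - <<'E'
from h import *
im=cv2.imread("pics/w4.png"); cv2.imwrite("pics/w4a.png",cv2.resize(im[50:384,90:470],(760,600),interpolation=cv2.INTER_CUBIC)[:,:])
s=ctrl.get_image("scene")[:,:,::-1]; cv2.imwrite("pics/s4.png",cv2.resize(s[150:320,130:390],None,fx=3,fy=3,interpolation=cv2.INTER_CUBIC))
E
```

```text
(no output)
```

View pics/w4a.png

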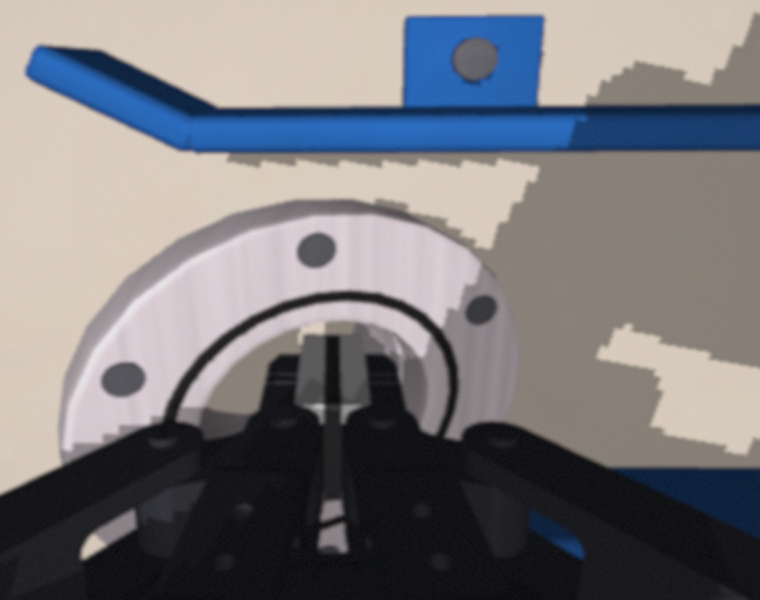

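View pics/s4.png

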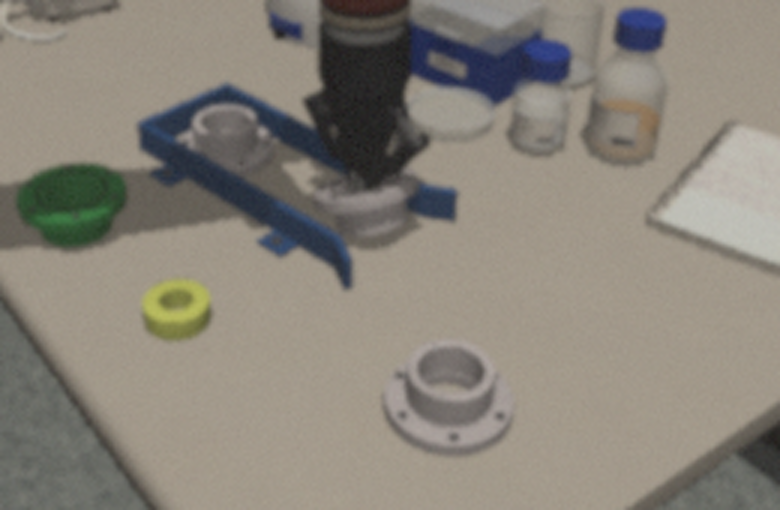

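The down flange has caught on the far rail's flare and pitched forward: its rear rim edge at (130,260) is lifted. I'll back off so it settles.

Call:
{"op": "jog_arm", "data": {"steps": [[[0.1,-0.8,0],[-0.4,0.3,0]],[[0.2,-0.8,0],[-0.4,0.2,0]],[[0,0,0],[0,0,0]]]}}

```text
t: 5.35
tool_pos: [0.5364, -0.03, 0.1899]
tool_rot: [0.255, -3.13, -0.001]
contact_force: [-0.4, -0.1, -0.3]
opening: 0.0004
```

```bash
python3 - <<'E'
from h import *
w=cw(0,-.23); go([*w,.187]); print(wc(ctrl.get_obs()["tool_pos"]))
im=ctrl.get_image("wrist"); cv2.imwrite("pics/w5.png",im[:,:,::-1])
E
```

```text
t 5.35 pos [ 0.5364 -0.03    0.1899] F [-0.4 -0.1 -0.3] open 0.0004
shift cm [0.09 1.99 0.29] norm 2.01 level turn deg [ 0.03 -0.06  0.  ] toolx [-0.987 -0.162  0.001] tooly [-0.162  0.987  0.   ]
[ 0.00073311 -0.24989465]
```

View pics/w5.png

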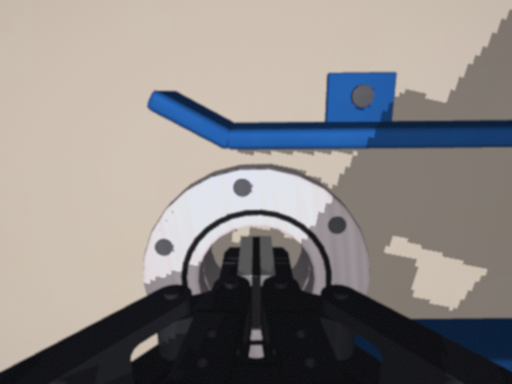

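```bash
cat >> h.py <<'E'
from scipy.optimize import least_squares
def fitc(pts,z,r,info,x0):
    W=np.array([unproj("",u,v,z,info)[:2] for u,v in pts])
    s=least_squares(lambda c:np.hypot(W[:,0]-c[0],W[:,1]-c[1])-r,x0); return s.x,s.fun*1000
E
python3 - <<'E'
from h import *
i=ctrl.camera_info("wrist")
c,f=fitc([(144,270),(369,270),(256,165),(180,194),(335,192)],.038,.046,i,[.53,-.03]); print(c,wc(c),f)
c,f=fitc([(183,270),(330,270),(256,211)],.038,.031,i,[.53,-.03]); print(c,wc(c),f)
# left rail top inner edge & right
for uv in((232,148),(500,149)): print(wc(unproj("",*uv,0.0,i)),wc(unproj("",uv[0],uv[1]-0,.032,i)))
for uv in((420,319),(500,319)): print(wc(unproj("",*uv,0.0,i)))
E
```

```text
[ 0.53598951 -0.02918146] [ 0.00046543 -0.2490102 ] [-0.75157014 -1.21203058  0.32291075 -0.4732087   0.26099974]
[ 0.53880544 -0.02895011] [ 0.00327915 -0.24926704] [-0.98163698 -0.97894759  0.42230057]
[-0.04607692 -0.26026246] [-0.05118487 -0.25794595]
[-0.04435565 -0.13413505] [-0.04981009 -0.15720755]
[ 0.04925102 -0.15982697]
[ 0.04967752 -0.11590196]
```

Call:
{"op": "jog_arm", "data": {"steps": [[[0.1,0,0.4],[0,0,0]],[[0,0,0],[0,0,0]]]}}

```text
t: 5.6
tool_pos: [0.5352, -0.0306, 0.1852]
tool_rot: [0.253, -3.13, -0.002]
contact_force: [-0.4, -0.1, 0.9]
opening: -0.0003
```

Call:
{"op": "jog_arm", "data": {"steps": [[[0,0,0],[0,0,0]],[[0,0,0],[0,0,0]],[[0,0,0],[0,0,0]]], "fingers": -0.5, "grip_force": 20}}

```text
t: 5.9
tool_pos: [0.5349, -0.0304, 0.1845]
tool_rot: [0.253, -3.129, -0.002]
contact_force: [1.2, -0.3, -0.7]
opening: 0.0171
```

```bash
sed -i 's/^TH=.*/TH=.164;XM=.5240;YS=.1305/' h.py; python3 - <<'E'
from h import *
w=cw(0,-.20); go([*w,.185]); print(wc(ctrl.get_obs()["tool_pos"]))
im=ctrl.get_image("wrist"); cv2.imwrite("pics/w6.png",im[:,:,::-1])
E
```

```text
t 5.90 pos [ 0.5349 -0.0304  0.1845] F [ 1.2 -0.3 -0.7] open 0.0171
shift cm [-0.11  4.79 -0.04] norm 4.79 level turn deg [ 0.09 -0.11 -0.  ] toolx [-0.987 -0.161  0.002] tooly [-0.161  0.987  0.002]
[-0.00124236 -0.24784772]
```

View pics/w6.png

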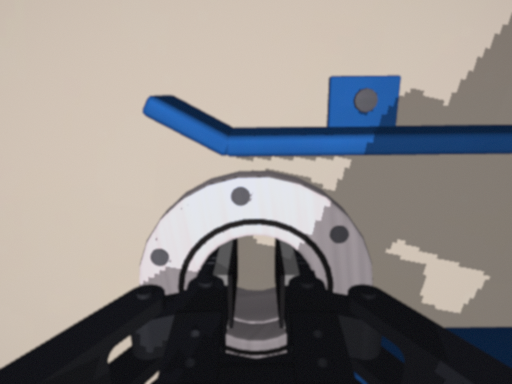

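Call:
{"op": "jog_arm", "data": {"steps": [[[0,1,0],[0,0,0]],[[0,1,0],[0,0,0]],[[0,1,0],[0,0,0]],[[0,0,0],[0,0,0]]]}}

```text
t: 6.35
tool_pos: [0.5294, 0.0019, 0.1845]
tool_rot: [0.253, -3.129, -0.002]
contact_force: [0.1, 0.5, -1.2]
opening: 0.0173
```

```bash
python3 - <<'E'
from h import *
w=cw(0,-.20); go([*w,.185]); print(wc(ctrl.get_obs()["tool_pos"]))
im=ctrl.get_image("wrist"); cv2.imwrite("pics/w7.png",im[:,:,::-1])
E
```

```text
t 6.35 pos [0.5294 0.0019 0.1845] F [ 0.1  0.5 -1.2] open 0.0173
shift cm [-0.13  1.51 -0.05] norm 1.51 level turn deg [ 0.08 -0.15 -0.  ] toolx [-0.987 -0.161  0.003] tooly [-0.161  0.987  0.001]
[-0.00138378 -0.21507654]
```

View pics/w7.png

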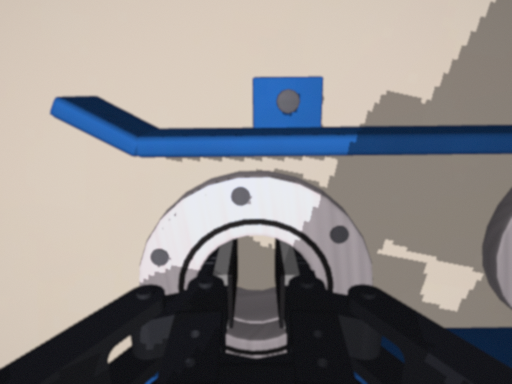

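Call:
{"op": "jog_arm", "data": {"steps": [[[0,1,0],[0,0,0]],[[0,1,0],[0,0,0]],[[0,1,0],[0,0,0]],[[0,1,0],[0,0,0]],[[0,1,0],[0,0,0]],[[0,1,0],[0,0,0]],[[0,0,0],[0,0,0]]]}}

```text
t: 7.1
tool_pos: [0.5186, 0.0663, 0.1844]
tool_rot: [0.254, -3.128, -0.002]
contact_force: [-0.6, 1.0, -0.5]
opening: 0.0177
```

```bash
python3 - <<'E'
from h import *
w=cw(0,-.123); go([*w,.185]); print(wc(ctrl.get_obs()["tool_pos"]),wc([.5002,.1556]))
im=ctrl.get_image("wrist"); cv2.imwrite("pics/w8.png",im[:,:,::-1])
E
```

```text
t 7.10 pos [0.5186 0.0663 0.1844] F [-0.6  1.  -0.5] open 0.0177
shift cm [-0.15  2.67 -0.05] norm 2.68 level turn deg [ 0.08 -0.21 -0.  ] toolx [-0.987 -0.161  0.004] tooly [-0.161  0.987  0.001]
[-0.00155187 -0.1497161 ] [-0.00510746 -0.05865339]
```

View pics/w8.png

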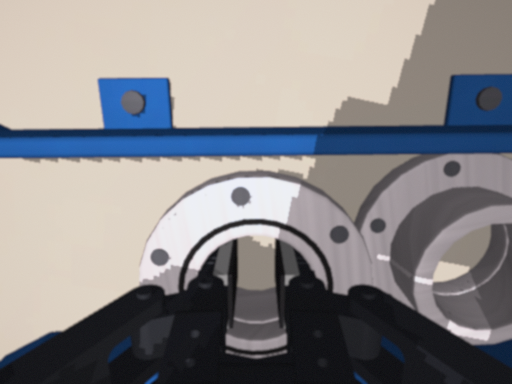

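Call:
{"op": "jog_arm", "data": {"steps": [[[-0.1,0.6,0],[0,0,0]],[[0,0.6,0],[0,0,0]],[[0,0.6,0],[0,0,0]],[[0,0.4,0],[0,0,0]],[[0,0,0],[0,0,0]]]}}

```text
t: 7.65
tool_pos: [0.5158, 0.0879, 0.1843]
tool_rot: [0.252, -3.125, 0.005]
contact_force: [-1.3, -1.3, -0.3]
opening: 0.0172
```

```bash
python3 - <<'E'
from h import *
w=cw(0,-.123); go([*w,.185]); print(wc(ctrl.get_obs()["tool_pos"]))
im=ctrl.get_image("wrist"); cv2.imwrite("pics/w9.png",im[:,:,::-1])
E
```

```text
t 7.65 pos [0.5158 0.0879 0.1843] F [-1.3 -1.3 -0.3] open 0.0172
shift cm [-0.08  0.5  -0.07] norm 0.51 level turn deg [-0.14 -0.36  0.  ] toolx [-0.987 -0.16   0.006] tooly [-0.16   0.987 -0.002]
[-0.00078307 -0.12795396]
```

View pics/w9.png

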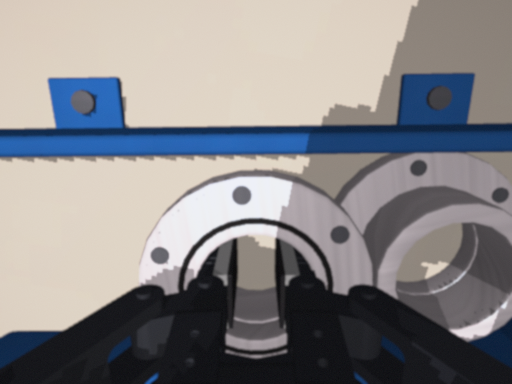

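Call:
{"op": "jog_arm", "data": {"steps": [[[0,0.4,0],[0,0,0]],[[0,0.4,0],[0,0,0]],[[0,0,0],[0,0,0]]]}}

```text
t: 8.0
tool_pos: [0.515, 0.0937, 0.1846]
tool_rot: [0.255, -3.125, 0.018]
contact_force: [-0.6, -2.1, -1.8]
opening: 0.0175
```

```bash
python3 - <<'E'
from h import *
w=cw(0,-.123); go([*w,.185]); print(wc(ctrl.get_obs()["tool_pos"]))
E
```

```text
t 8.00 pos [0.515  0.0937 0.1846] F [-0.6 -2.1 -1.8] open 0.0175
shift cm [-0.06 -0.08 -0.04] norm 0.11 level turn deg [-0.65 -0.38  0.  ] toolx [-0.987 -0.162  0.007] tooly [-0.162  0.987 -0.011]
[-0.00058842 -0.1221542 ]
```

```bash
python3 - <<'E'
from h import *
im=ctrl.get_image("top"); cv2.imwrite("pics/t10.png",cv2.resize(im[140:280,140:330,::-1],None,fx=4,fy=4,interpolation=cv2.INTER_CUBIC))
im=ctrl.get_image("wrist"); cv2.imwrite("pics/w10.png",im[:,:,::-1])
E
```

```text
(no output)
```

View pics/t10.png

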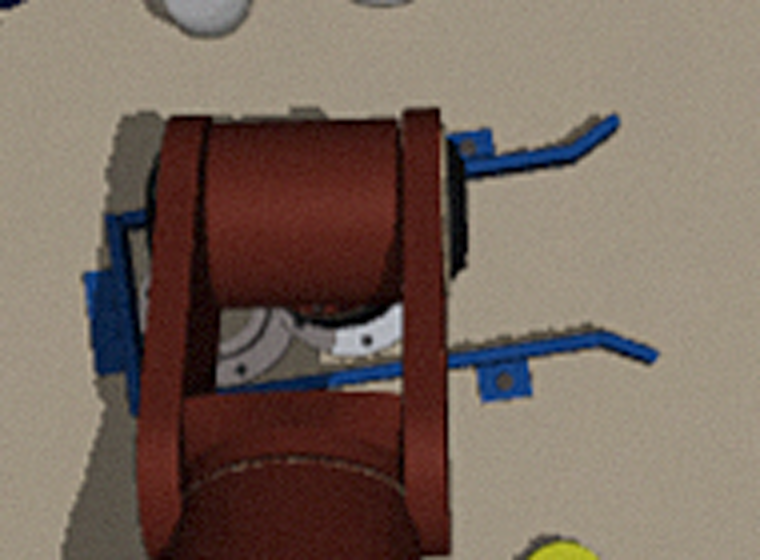

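View pics/w10.png

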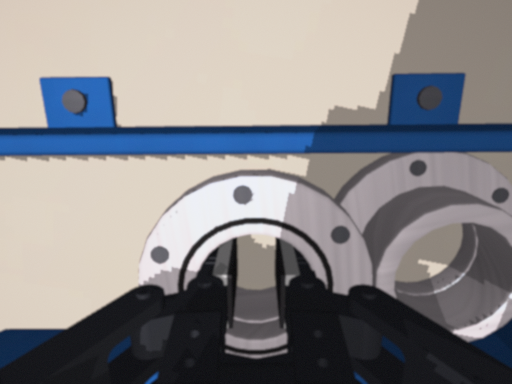

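Call:
{"op": "jog_arm", "data": {"steps": [[[0,0.4,0],[-0.6,0,0]],[[0,0.4,0],[-0.6,0,0]],[[0,0,0],[0,0,0]]]}}

```text
t: 8.4
tool_pos: [0.5158, 0.0945, 0.1853]
tool_rot: [0.263, -3.127, 0.026]
contact_force: [-3.3, 1.2, -2.5]
opening: 0.0181
```

```bash
python3 - <<'E'
from h import *
w=cw(0,-.123); go([*w,.185]); print(wc(ctrl.get_obs()["tool_pos"]))
E
```

```text
t 8.40 pos [0.5158 0.0945 0.1853] F [-3.3  1.2 -2.5] open 0.0181
shift cm [ 0.03 -0.16  0.04] norm 0.16 level turn deg [-0.91 -0.28 -0.  ] toolx [-0.986 -0.167  0.005] tooly [-0.167  0.986 -0.016]
[ 0.00033039 -0.12143683]
```

The row is stalled at the stop: the axis is at -121 mm by my frame against -123 nominal. Releasing and lifting.

Call:
{"op": "jog_arm", "data": {"steps": [[[0,-0.1,0],[0,0,0]],[[0,0,0],[0,0,0]],[[0,0,0],[0,0,0]]], "fingers": -1}}

```text
t: 8.7
tool_pos: [0.5166, 0.0943, 0.1859]
tool_rot: [0.26, -3.13, 0.019]
contact_force: [-0.1, 0.1, -0.4]
opening: -0.0001
```

Call:
{"op": "jog_arm", "data": {"steps": [[[0,0,-1.5],[0,0,0]],[[0,0,-2.5],[0,0,0]],[[0,0,-4],[0,0,0]],[[0,-2,-4],[0,0,0]],[[0,-4,-2],[0,0,0]],[[0,-4.5,0],[0,0,0]],[[0,-4.5,0],[0,0,0]],[[0,0,0],[0,0,0]]]}}

```text
t: 9.5
tool_pos: [0.5429, -0.0525, 0.3449]
tool_rot: [-0.273, 3.117, -0.019]
contact_force: [0.7, 0.6, 0.1]
opening: -0.0002
```

```bash
python3 - <<'E'
from h import *
go([.4535,-.2248,.27])
im=ctrl.get_image("wrist"); cv2.imwrite("pics/w11.png",im[:,:,::-1])
im=ctrl.get_image("top"); cv2.imwrite("pics/t11.png",cv2.resize(im[140:280,140:400,::-1],None,fx=3,fy=3,interpolation=cv2.INTER_CUBIC))
E
```

```text
t 9.50 pos [ 0.5429 -0.0525  0.3449] F [0.7 0.6 0.1] open -0.0002
shift cm [ 11.89 -15.31   7.56] norm 20.81 level turn deg [-0.78  0.68 -0.  ] toolx [-0.985 -0.174 -0.012] tooly [-0.174  0.985 -0.014]
```

View pics/w11.png

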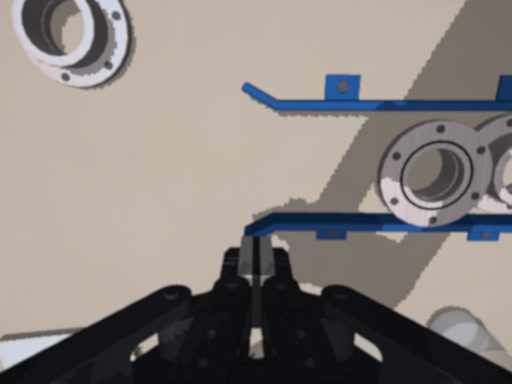

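View pics/t11.png

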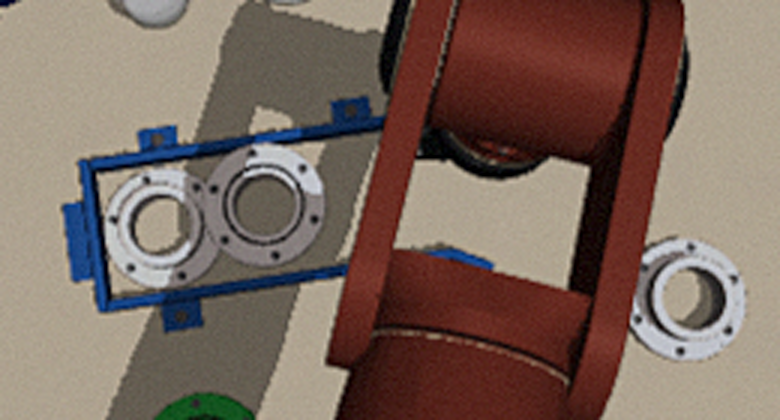

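```bash
python3 - <<'E'
from h import *
im=cv2.imread("pics/w11.png"); cv2.imwrite("pics/w11a.png",cv2.resize(im[60:260,240:512],None,fx=2.9,fy=2.9,interpolation=cv2.INTER_CUBIC))
ti=ctrl.camera_info("top")
print("down",wc(unproj("",*cr(265.5,204,3,140,140),.038,ti)),"home",wc(unproj("",*cr(165,225,3,140,140),.038,ti)))
E
```

```text
down [ 0.00051022 -0.12694997] home [-0.00424988 -0.05167053]
```

View pics/w11a.png

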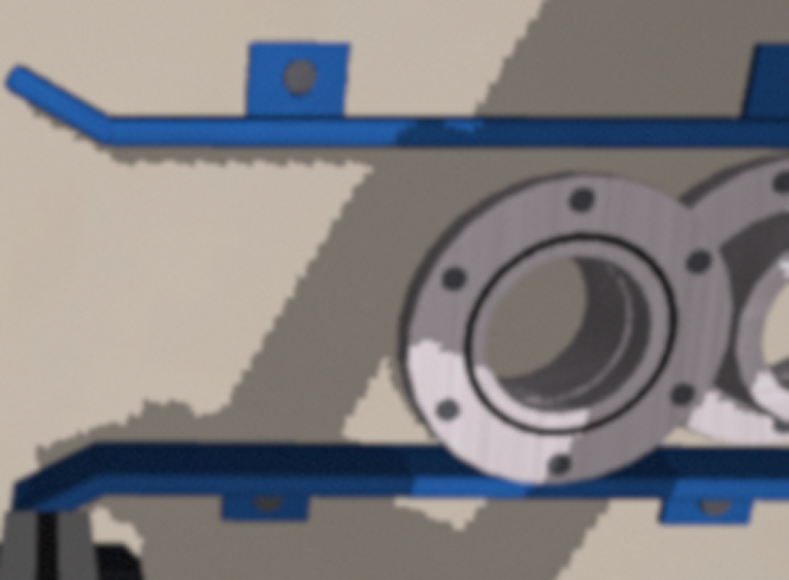

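The wrist view shows the down flange flat between the rails, its rim over the home flange's. Top view gives axes about 75 mm apart, offset +0.5 and -4 mm. Now to the up flange.

Call:
{"op": "jog_arm", "data": {"steps": [[[2.4,-3,0.5],[-0.4,0.4,0]],[[2.4,-3,0.5],[-0.4,0.3,0]],[[2.4,-3,0.8],[0,0,0.5]],[[2.4,-3,1],[0,0,0]],[[1.8,-2.4,1],[0,0,0]],[[0,0,0],[0,0,0]]]}}

```text
t: 10.2
tool_pos: [0.4541, -0.2067, 0.3061]
tool_rot: [-0.289, 3.127, 0.011]
contact_force: [-0.3, 0.4, -0.2]
opening: -0.0
```

```bash
python3 - <<'E'
from h import *
go([.4538,-.2248,.27])
print(ctrl.camera_info("wrist"))
im=ctrl.get_image("wrist"); cv2.imwrite("pics/w12.png",im[:,:,::-1])
E
```

```text
t 10.20 pos [ 0.4541 -0.2067  0.3061] F [-0.3  0.4 -0.2] open -0.0000
shift cm [ 0.37 -1.79  3.59] norm 4.03 level turn deg [0.39 0.09 0.  ] toolx [-0.983 -0.183 -0.001] tooly [-0.183  0.983  0.007]
{'K': array([[339.41796527,   0.        , 255.81800053],
       [  0.        , 339.41796527, 192.01183304],
       [  0.        ,   0.        ,   1.        ]]), 'camera_from_world': array([[-0.18325124,  0.98304813,  0.00594546,  0.28448219],
       [-0.94220863, -0.17390642, -0.28635547,  0.40156275],
       [-0.28046726, -0.05807686,  0.958105  , -0.16873949],
       [ 0.        ,  0.        ,  0.        ,  1.        ]])}
```

View pics/w12.png

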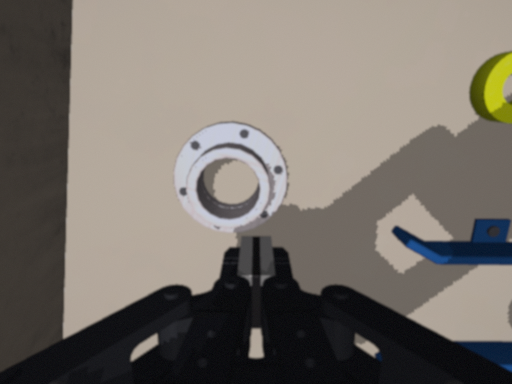

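```bash
python3 - <<'E'
from h import *
i=ctrl.camera_info("wrist")
p=unproj("",228.3,188,.038,i);print(p,wc(p)); go([p[0],p[1],.262])
E
```

```text
[ 0.45447271 -0.22449336  0.038     ] [-0.11227744 -0.426181  ]
t 10.25 pos [ 0.4549 -0.2059  0.3068] F [ 0.4  0.8 -0.4] open 0.0002
shift cm [ 0.39 -1.86  4.46] norm 4.85 level turn deg [ 0.39  0.16 -0.  ] toolx [-0.983 -0.184 -0.003] tooly [-0.184  0.983  0.007]
```

Call:
{"op": "jog_arm", "data": {"steps": [[[0.2,-0.9,1.8],[0.4,0.2,0]],[[0.2,-0.9,1.8],[0,0,1]],[[0,0,0],[0,0,0]]]}}

```text
t: 10.55
tool_pos: [0.4566, -0.2201, 0.2721]
tool_rot: [-0.271, 3.127, -0.001]
contact_force: [-0.3, -0.7, 0.7]
opening: -0.0001
```

```bash
python3 - <<'E'
from h import *
go([.4545,-.2245,.225])
E
```

```text
t 10.55 pos [ 0.4566 -0.2201  0.2721] F [-0.3 -0.7  0.7] open -0.0001
shift cm [ 0.3  -0.4   4.71] norm 4.74 level turn deg [-0.04  0.19  0.  ] toolx [-0.985 -0.172 -0.003] tooly [-0.172  0.985 -0.001]
```

Call:
{"op": "jog_arm", "data": {"steps": [[[0.3,-0.4,1.5],[0,0,0]],[[0,0,1.5],[0,0,0]],[[0,0,1],[0,0,0]],[[0,0,0],[0,0,0]]]}}

```text
t: 10.95
tool_pos: [0.4562, -0.2215, 0.2311]
tool_rot: [-0.28, 3.123, -0.001]
contact_force: [-1.0, -0.1, -0.2]
opening: 0.0001
```

```bash
python3 - <<'E'
from h import *
go([.4545,-.2245,.225])
im=ctrl.get_image("wrist"); cv2.imwrite("pics/w13.png",im[:,:,::-1])
E
```

```text
t 10.95 pos [ 0.4562 -0.2215  0.2311] F [-1.  -0.1 -0.2] open 0.0001
shift cm [ 0.23 -0.26  0.6 ] norm 0.7 level turn deg [-0.06  0.33  0.  ] toolx [-0.984 -0.178 -0.006] tooly [-0.178  0.984 -0.001]
```

View pics/w13.png

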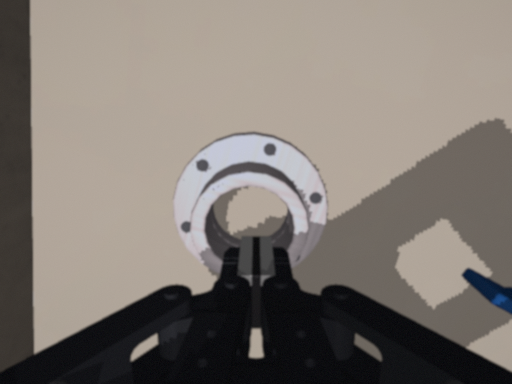

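Call:
{"op": "jog_arm", "data": {"steps": [[[0.25,-0.3,0.6],[0,0.3,0]],[[0,-0.1,1.2],[0,0,0]],[[0,-0.1,1.2],[0,0,0]],[[0,0,1.2],[0,0,0]],[[0,0,0],[0,0,0]]]}}

```text
t: 11.5
tool_pos: [0.4552, -0.2281, 0.1873]
tool_rot: [-0.28, 3.126, -0.005]
contact_force: [-0.2, -0.6, -0.8]
opening: 0.0001
```

```bash
python3 - <<'E'
from h import *
go([.4545,-.2245,.185])
im=ctrl.get_image("wrist"); cv2.imwrite("pics/w14.png",im[:,:,::-1])
E
```

```text
t 11.50 pos [ 0.4552 -0.2281  0.1873] F [-0.2 -0.6 -0.8] open 0.0001
shift cm [0.01 0.37 0.23] norm 0.43 level turn deg [-0.19  0.13 -0.  ] toolx [-0.984 -0.178 -0.002] tooly [-0.178  0.984 -0.003]
```

View pics/w14.png

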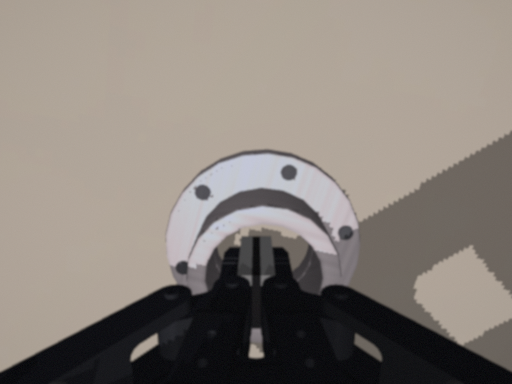

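Inside the bore. Now I grip from within, gently.

Call:
{"op": "jog_arm", "data": {"steps": [[[0,0.3,0.2],[0,0,0]],[[0,0,0],[0,0,0]]]}}

```text
t: 11.75
tool_pos: [0.4552, -0.2253, 0.1861]
tool_rot: [-0.28, 3.125, -0.006]
contact_force: [-0.2, 0.4, 0.0]
opening: -0.0001
```

Call:
{"op": "jog_arm", "data": {"steps": [[[0,0,0],[0,0,0]],[[0,0,0],[0,0,0]],[[0,0,0],[0,0,0]]], "fingers": -0.5, "grip_force": 20}}

```text
t: 12.05
tool_pos: [0.4553, -0.2251, 0.1866]
tool_rot: [-0.28, 3.124, -0.007]
contact_force: [0.0, -1.2, -2.2]
opening: 0.0184
```

```bash
python3 - <<'E'
from h import *
w=cw(0,-.34); go([*w,.185]); print(wc(ctrl.get_obs()["tool_pos"]))
E
```

```text
t 12.05 pos [ 0.4553 -0.2251  0.1866] F [ 0.  -1.2 -2.2] open 0.0184
shift cm [-11.28   8.53   0.16] norm 14.14 level turn deg [-0.29  0.24 -0.  ] toolx [-0.984 -0.178 -0.004] tooly [-0.178  0.984 -0.005]
[-0.11155777 -0.42690563]
```

Call:
{"op": "jog_arm", "data": {"steps": [[[-1.4,0.9,0.03],[0,0,0]],[[-1.4,0.9,0.03],[0,0,0]],[[-1.4,0.9,0.03],[0,0,0]],[[-1.4,0.9,0.03],[0,0,0]],[[-1.4,0.9,0.03],[0,0,0]],[[-1.4,0.9,0],[0,0,0]],[[-1.4,0.9,0],[0,0,0]],[[0,0,0],[0,0,0]]]}}

```text
t: 12.85
tool_pos: [0.5436, -0.1448, 0.1868]
tool_rot: [-0.279, 3.127, -0.017]
contact_force: [0.9, -0.1, -2.5]
opening: 0.018
```

```bash
python3 - <<'E'
from h import *
w=cw(0,-.33); go([*w,.186]); print(wc(ctrl.get_obs()["tool_pos"]))
im=ctrl.get_image("wrist"); cv2.imwrite("pics/w15.png",im[:,:,::-1])
E
```

```text
t 12.85 pos [ 0.5436 -0.1448  0.1868] F [ 0.9 -0.1 -2.5] open 0.0180
shift cm [-1.18  3.19  0.04] norm 3.4 level turn deg [-0.63  0.06 -0.  ] toolx [-0.984 -0.177 -0.001] tooly [-0.177  0.984 -0.011]
[-0.01134431 -0.36207179]
```

View pics/w15.png

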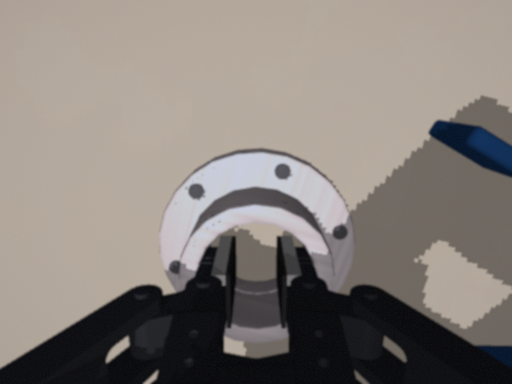

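Call:
{"op": "jog_arm", "data": {"steps": [[[-0.4,1.0,0.05],[-0.3,0,0]],[[-0.4,1.0,0.05],[-0.3,0,0]],[[-0.4,1.2,0.05],[0,0,-0.8]],[[0,0,0],[0,0,0]]]}}

```text
t: 13.3
tool_pos: [0.55, -0.1107, 0.1866]
tool_rot: [-0.3, 3.124, -0.005]
contact_force: [0.7, 1.8, -0.2]
opening: 0.0186
```

```bash
python3 - <<'E'
from h import *
w=cw(0,-.25); go([*w,.186]); print(wc(ctrl.get_obs()["tool_pos"]))
E
```

```text
t 13.30 pos [ 0.55   -0.1107  0.1866] F [ 0.7  1.8 -0.2] open 0.0186
shift cm [-0.16  7.95  0.03] norm 7.95 level turn deg [-0.21  0.15 -0.  ] toolx [-0.982 -0.191 -0.003] tooly [-0.191  0.982 -0.004]
[ 0.00057897 -0.32952581]
```

Call:
{"op": "jog_arm", "data": {"steps": [[[0,1.2,0],[0,0,1.5]],[[0,1.2,0],[0,0,0]],[[0,1.2,0],[0,0,0]],[[0,1.2,0],[0,0,0]],[[0,1.2,0],[0,0,0]],[[0,1.2,0],[0,0,0]],[[0,0,0],[0,0,0]]]}}

```text
t: 14.0
tool_pos: [0.5367, -0.034, 0.1865]
tool_rot: [-0.262, 3.127, -0.006]
contact_force: [0.5, 0.1, 0.1]
opening: 0.0186
```

```bash
python3 - <<'E'
from h import *
w=cw(0,-.21); go([*w,.186]); print(wc(ctrl.get_obs()["tool_pos"]))
im=ctrl.get_image("wrist"); cv2.imwrite("pics/w16.png",im[:,:,::-1])
E
```

```text
t 14.00 pos [ 0.5367 -0.034   0.1865] F [0.5 0.1 0.1] open 0.0186
shift cm [-0.02  4.17  0.03] norm 4.17 level turn deg [-0.23  0.21  0.  ] toolx [-0.986 -0.166 -0.004] tooly [-0.166  0.986 -0.004]
[-7.52319858e-05 -2.51711854e-01]
```

View pics/w16.png

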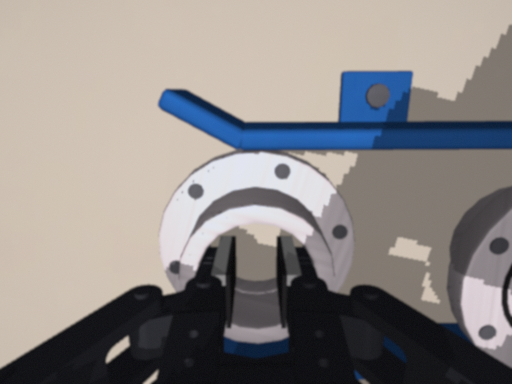

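Call:
{"op": "jog_arm", "data": {"steps": [[[-0.15,0.7,0],[0,0,0]],[[0,0.9,0],[0,0,0]],[[0,0.9,0],[0,0,0]],[[0,0.8,0],[0,0,0]],[[0,0,0],[0,0,0]]]}}

```text
t: 14.55
tool_pos: [0.5327, 0.0002, 0.1865]
tool_rot: [-0.26, 3.127, -0.007]
contact_force: [-0.2, -1.0, 1.5]
opening: 0.0181
```

```bash
python3 - <<'E'
from h import *
w=cw(0,-.20); go([*w,.186]); print(wc(ctrl.get_obs()["tool_pos"]))
im=ctrl.get_image("wrist"); cv2.imwrite("pics/w17.png",im[:,:,::-1])
E
```

```text
t 14.55 pos [5.327e-01 2.000e-04 1.865e-01] F [-0.2 -1.   1.5] open 0.0181
shift cm [0.15 1.73 0.04] norm 1.73 level turn deg [-0.28  0.19  0.  ] toolx [-0.986 -0.165 -0.003] tooly [-0.165  0.986 -0.005]
[ 0.00154577 -0.21724635]
```

View pics/w17.png

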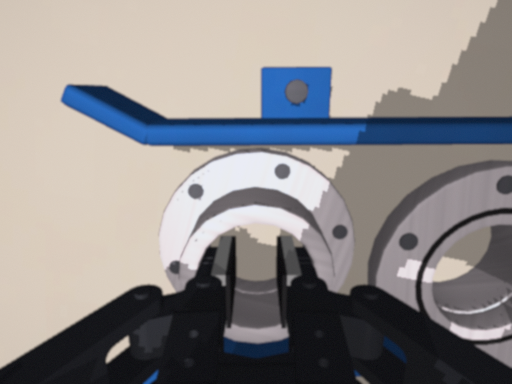

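Good, inside and level with clearance. Now close up slowly.

Call:
{"op": "jog_arm", "data": {"steps": [[[0,0.6,0],[0,0,0]],[[0,0.6,0],[0,0,0]],[[0,0.5,0],[0,0,0]],[[0,0.4,0],[0,0,0]],[[0,0,0],[0,0,0]]]}}

```text
t: 15.1
tool_pos: [0.5297, 0.0183, 0.1871]
tool_rot: [-0.263, 3.126, -0.031]
contact_force: [-0.2, -1.0, -0.8]
opening: 0.0185
```

```bash
python3 - <<'E'
from h import *
w=cw(0,-.20); go([*w,.186]); print(wc(ctrl.get_obs()["tool_pos"]))
im=ctrl.get_image("wrist"); cv2.imwrite("pics/w18.png",im[:,:,::-1])
E
```

```text
t 15.10 pos [0.5297 0.0183 0.1871] F [-0.2 -1.  -0.8] open 0.0185
shift cm [ 0.16 -0.1   0.11] norm 0.22 level turn deg [-1.13  0.17 -0.  ] toolx [-0.986 -0.167 -0.003] tooly [-0.167  0.986 -0.02 ]
[ 0.0016002  -0.19895549]
```

View pics/w18.png

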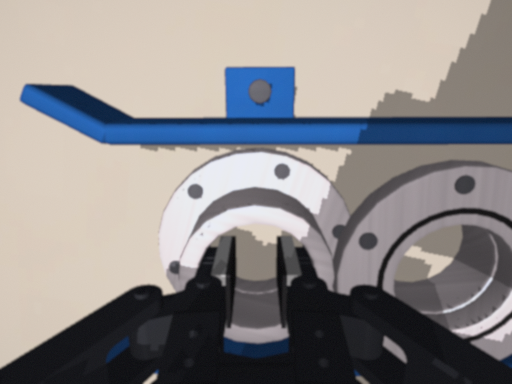

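Call:
{"op": "jog_arm", "data": {"steps": [[[0,0.5,0],[-0.6,0,0]],[[0,0.6,0],[-0.6,0,0]],[[0,0.6,0],[0,0,0]]]}}

```text
t: 15.45
tool_pos: [0.5294, 0.0243, 0.189]
tool_rot: [-0.273, 3.122, -0.063]
contact_force: [2.9, -24.4, -2.0]
opening: 0.0183
```

```bash
python3 - <<'E'
from h import *
w=cw(0,-.20); go([*w,.186]); print(wc(ctrl.get_obs()["tool_pos"]))
im=ctrl.get_image("wrist"); cv2.imwrite("pics/w19.png",im[:,:,::-1])
E
```

```text
t 15.45 pos [0.5294 0.0243 0.189 ] F [  2.9 -24.4  -2. ] open 0.0183
shift cm [ 0.24 -0.69  0.32] norm 0.8 level turn deg [-2.34  0.23 -0.  ] toolx [-0.985 -0.174 -0.004] tooly [-0.173  0.984 -0.041]
[ 0.00230462 -0.19297002]
```

View pics/w19.png

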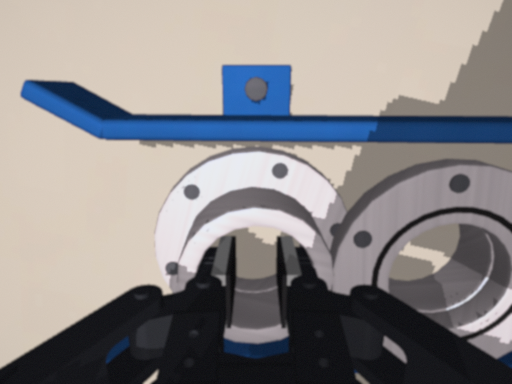

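24 N against the stop, so the row is closed. I release the fingers first, then relax and lift.

Call:
{"op": "jog_arm", "data": {"steps": [[[0,-0.2,0],[0,0,0]],[[0,0,0],[0,0,0]],[[0,0,0],[0,0,0]]], "fingers": -1}}

```text
t: 15.8
tool_pos: [0.5289, 0.0223, 0.1879]
tool_rot: [-0.27, 3.125, -0.06]
contact_force: [0.5, 0.2, -0.2]
opening: 0.0003
```

```bash
python3 - <<'E'
from h import *
w=cw(0,-.198); go([*w,.186]); print(wc(ctrl.get_obs()["tool_pos"]))
im=ctrl.get_image("wrist"); cv2.imwrite("pics/w20.png",im[:,:,::-1])
E
```

```text
t 15.80 pos [0.5289 0.0223 0.1879] F [ 0.5  0.2 -0.2] open 0.0003
shift cm [ 0.14 -0.31  0.2 ] norm 0.39 level turn deg [-2.22  0.08 -0.  ] toolx [-0.985 -0.171 -0.001] tooly [-0.171  0.984 -0.039]
[ 0.00140647 -0.19483193]
```

View pics/w20.png

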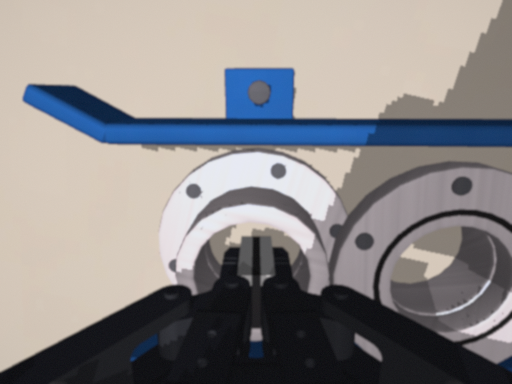

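Call:
{"op": "jog_arm", "data": {"steps": [[[0,0,-1.2],[0,0,0]],[[0,0,-1.5],[0,0,0]],[[0,0,-2],[0,0,0]],[[0,0,-3.5],[-1,0,0]],[[0,-1,-4],[-1,0,0]],[[0,-4,-2],[0,0,0]],[[0,-4.5,0],[0,0,0]],[[0,-4.5,0],[0,0,0]]]}}

```text
t: 16.65
tool_pos: [0.5522, -0.1058, 0.341]
tool_rot: [-0.295, 3.123, 0.003]
contact_force: [-0.1, 0.1, 0.1]
opening: 0.0002
```

Call:
{"op": "jog_arm", "data": {"steps": [[[0,-4.5,0],[0,0,0]],[[0,-4.5,0],[0,0,0]],[[0,-3,0],[0,0,0]],[[0,0,0],[0,0,0]]]}}

```text
t: 17.05
tool_pos: [0.5759, -0.2306, 0.3472]
tool_rot: [-0.291, 3.115, -0.001]
contact_force: [-0.6, -0.1, -0.2]
opening: -0.0002
```

```bash
python3 - <<'E'
from h import *
go([.5,-.2,.3])
im=ctrl.get_image("wrist"); cv2.imwrite("pics/w21.png",im[:,:,::-1])
im=ctrl.get_image("top"); cv2.imwrite("pics/t21raw.png",im[:,:,::-1]);cv2.imwrite("pics/t21.png",cv2.resize(im[150:270,150:330,::-1],None,fx=4.4,fy=4.4,interpolation=cv2.INTER_CUBIC))
im=ctrl.get_image("scene"); cv2.imwrite("pics/s21.png",cv2.resize(im[120:300,130:390,::-1],None,fx=3,fy=3,interpolation=cv2.INTER_CUBIC))
E
```

```text
t 17.05 pos [ 0.5759 -0.2306  0.3472] F [-0.6 -0.1 -0.2] open -0.0002
shift cm [6.95 4.42 4.63] norm 9.45 level turn deg [-0.09  0.72  0.  ] toolx [-0.983 -0.185 -0.013] tooly [-0.185  0.983 -0.002]
```

View pics/t21.png

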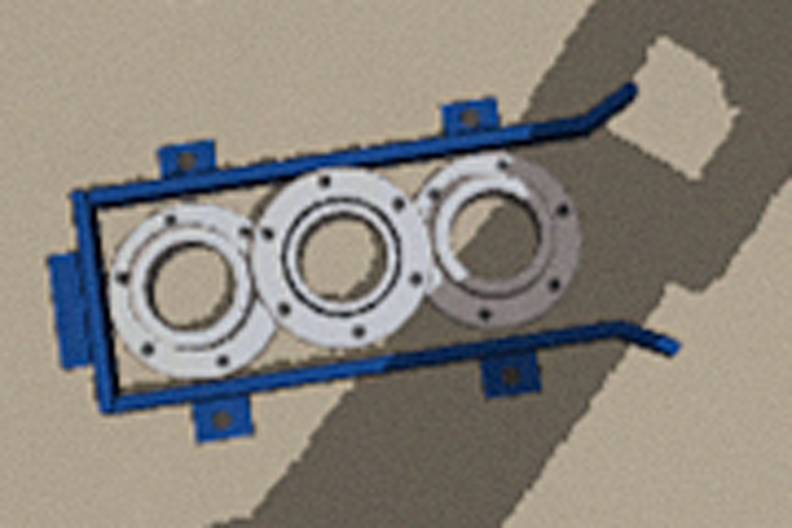

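View pics/s21.png

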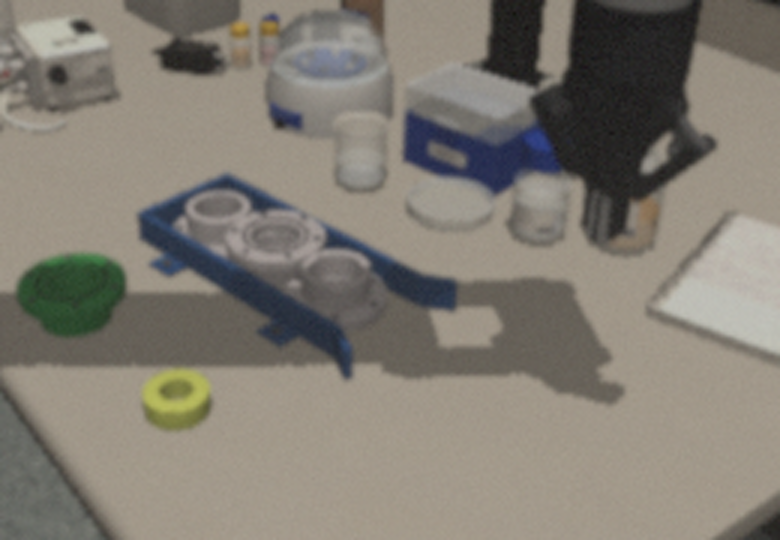

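View pics/w21.png

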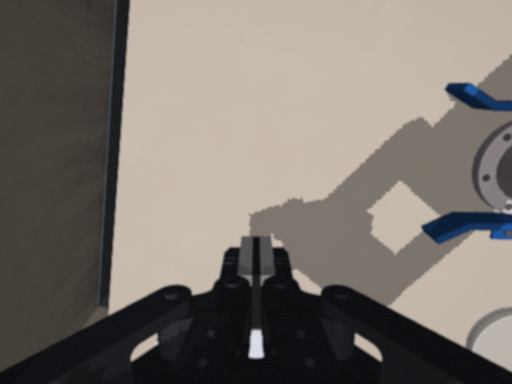

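```bash
python3 - <<'E'
from h import *
ti=ctrl.camera_info("top")
W=[unproj("",*cr(u,v,4.4,150,150),.038,ti)[:2] for u,v in ((192,284),(341,257),(495,233))]
for w in W: print(w,wc(w))
print(np.linalg.norm(W[0]-W[1]),np.linalg.norm(W[1]-W[2]))
# stop / mouth in this picture
for uv,z in (((118,385),0),((102,210),0),((600,128),.032),((622,326),.032)): print(uv,wc(unproj("",*cr(*uv,4.4,150,150),z,ti)))
im=cv2.imread("pics/t21raw.png"); S=4.4
big=cv2.resize(im[150:270,150:330],None,fx=S,fy=S,interpolation=cv2.INTER_CUBIC)
for w,ups in zip(W,(1,0,1)):
    for r,z in ((.046,.012 if ups else .038),(.031,.038) if ups else (.046,.026)):
        P=np.array([(proj("",p,ti)-150+.5)*S-.5 for p in circ(w,r,z)])
        cv2.polylines(big,[P.astype(np.int32)],True,(0,0,255),1)
cv2.imwrite("pics/t21o.png",big)
E
```

```text
[0.50096559 0.16579746] [-0.00268725 -0.04871775]
[0.516056   0.09144302] [ 6.11405122e-05 -1.24538269e-01]
[0.52972639 0.0143107 ] [ 0.00095503 -0.20286754]
0.07587031209190209 0.07833436819196496
(118, 385) [-4.51194601e-02  8.89821092e-05]
(102, 210) [ 0.04655929 -0.00268916]
(600, 128) [ 0.04717226 -0.26391941]
(622, 326) [-0.05408638 -0.25938099]
```

View pics/t21o.png

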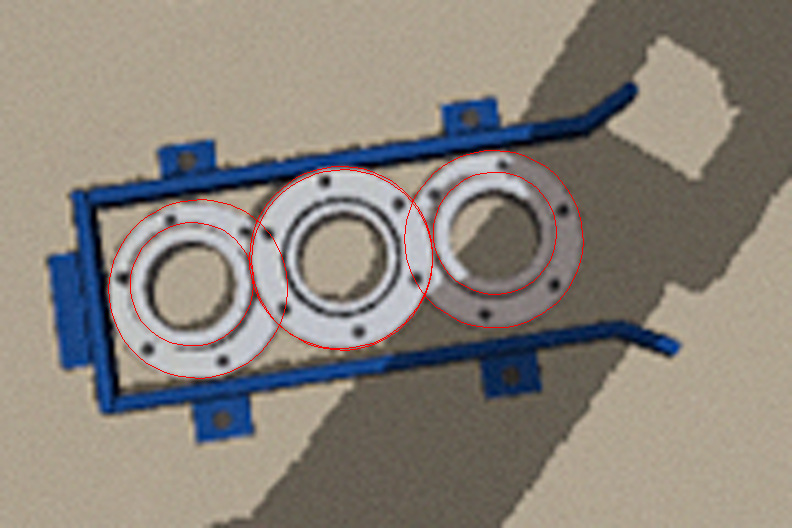

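Overlay circles match flat flanges: spacings are 76 and 78 mm, the last axis is 203 mm from the stop, and offsets are within 3 mm. The gripper is clear, so I'm handing in.

```bash
python3 - <<'E'
from station import ctrl
print(ctrl.finish_job())
E
```

```text
the job is handed in; nothing more can be done
None
```

The row is finished and I handed the job in at about 17 s of the 61 s allowed. The hand-in gave no verdict.

**What I did:** I slid the neck-down flange in along the channel and pushed the home flange with it until both stopped against the end stop. Then I brought in the neck-up flange and closed the row with about 24 N at the wrist. Both were held from inside the bore.

**Last checks, from the top picture:**

| Check | Measured | Limit |
|---|---|---|
| Home to neck-down axis | 76 mm | 83 mm |
| Neck-down to neck-up axis | 78 mm | 83 mm |
| Last axis from the stop | 203 mm | 212 mm |
| Largest offset from the middle line | 3 mm | 12 mm |

- **Flatness and surroundings:** Outlines drawn for flat flanges matched all three. The gripper stood clear, and in the last pictures nothing else on the bench looked moved. I judged flatness and the surroundings by eye only.
- **What went wrong on the way:** On the first try, pushing with shut fingers, the neck-down flange caught at the cradle's mouth and tilted, I guess by about 15°. I backed off, it settled flat, and I then gripped it from inside for the rest.
- **Disagreement:** My readings of the cradle's position differed by 2–4 mm. The last axis reads 198 to 203 mm from the stop depending on the method, still inside the limit.

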